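Find the hidden catch of the stall's cash drawer

TASK

One of the five wooden inlays sunk into the top of the dark display plinth is the hidden catch of its cash drawer, and it looks just like the others. Feel along them with the fingertips for the one that gives, press it in until the drawer springs open, then draw back and leave the drawer out. Pick nothing up, and leave the stones, cups and other wares where they stand.

Things in the scene. Friction and masses are not known exactly. Their poses are not given: they have to be found in the camera images.
- plinth: low charcoal-painted wooden display plinth, fixed to the table, 180 (x) x 380 (y) x 90 mm high; origin at the centre of its underside, z up, -x towards its drawer side (the robot's side), y along the row of inlays. Its flat top, 90 mm above the table, has five identical pale wooden inlays, one of them the catch, in a row along y at a pitch of 54 mm, their faces 1.5 mm below the top
- inlay1 (a point): centre of the upper face of inlay 1 of the five, counted from the plinth's +y (left) end, 64 mm (plinth x) x 44 mm (plinth y), 88.5 mm above the table; axes as the plinth's. A fixed place on the plinth: it does not sink with the catch, nor tell whether this inlay is the catch or a solid one
- inlay2 (a point): centre of the upper face of inlay 2 of the five, counted from the plinth's +y (left) end, 64 mm (plinth x) x 44 mm (plinth y), 88.5 mm above the table; axes as the plinth's. A fixed place on the plinth: it does not sink with the catch, nor tell whether this inlay is the catch or a solid one
- inlay3 (a point): centre of the upper face of inlay 3 of the five, counted from the plinth's +y (left) end, 64 mm (plinth x) x 44 mm (plinth y), 88.5 mm above the table; axes as the plinth's. A fixed place on the plinth: it does not sink with the catch, nor tell whether this inlay is the catch or a solid one
- inlay4 (a point): centre of the upper face of inlay 4 of the five, counted from the plinth's +y (left) end, 64 mm (plinth x) x 44 mm (plinth y), 88.5 mm above the table; axes as the plinth's. A fixed place on the plinth: it does not sink with the catch, nor tell whether this inlay is the catch or a solid one
- inlay5 (a point): centre of the upper face of inlay 5 of the five, counted from the plinth's +y (left) end, 64 mm (plinth x) x 44 mm (plinth y), 88.5 mm above the table; axes as the plinth's. A fixed place on the plinth: it does not sink with the catch, nor tell whether this inlay is the catch or a solid one
- catch (a joint): how far the catch, one unknown inlay of the five, is pressed in (m): 0 at rest, 0.006 at its stop. The four others are solid. Pressed straight down anywhere on its face, 2 N starts it, it frees the drawer at about 3.5 mm (4 to 5 N), meets its stop at 6 mm (5 N), and springs back when let go
- drawer (a joint): how far the shallow cash drawer is out: 0 shut, 0.055 m fully out. Its front, 346 x 70 mm, without a handle, is flush with the plinth's -x side. It is latched; when the catch is pressed a spring drives it out towards the plinth's -x in about half a second and it stays out
- drawer_front (a point): centre of the outer face of the drawer front, 41 mm above the table; moves with the drawer
- pebble_white: plaster-white stone 38 mm across, 30 mm high, standing on the plinth's top at the left end of the inlay row; origin at the centre of its underside
- pebble_grey: grey stone 44 mm across, 32 mm high, on the plinth's top behind the inlay row; origin at the centre of its underside
- tealight: small amber glass cup, 48 mm across, 34 mm high, on the plinth's top behind the inlay row; origin at the centre of its underside
- house: white plaster model house with a grey roof, 60 x 70 mm, 133 mm high, on the table right of the plinth; origin at the centre of its underside
- jar: glass jar with a wooden lid, 60 mm across, 85 mm high, on the table left of the plinth; origin at the centre of its underside
- dish: white ceramic bowl, 100 mm across, 35 mm high, on the table right of the plinth; origin at the centre of its underside

How it is judged:
By the outcome, as a careful person would: the job done as asked, in the order asked, and still so for the second after the job is handed in, with the robot touching nothing.
It also fails if it takes over 58 s, if anything falls off the work surface, if the arm or the gripper's body presses on something with over 40 N, if the wrist force passes 120 N, or if a joint passes its speed limit or range.

ROBOT

A 6-joint arm with a two-finger parallel gripper is mounted at the origin on the work surface. World frame = base frame: x ahead of the robot, y to its left, z up, the work surface at z = 0. Lengths are in m, angles in degrees, forces in N, time in s.
With the tool pointing down it reaches from about 0.35 to 0.725 m from the base axis. Payload 4.3 kg.
Tool frame: the origin (TCP) lies on the centre line of the jaws, within the pads' length; the fingertips stand 8 mm ahead of it and the grasp point (between the pads) lies 11 mm behind it (r.tip_extent is the distance from the TCP to the fingertips, in m); z points along the fingers, y is the line along which they close (so a half turn about z gives the same grasp; the last joint's range is limited). The gripper opens to 85 mm and grips with 20 to 120 N. Pads are 22 mm wide; open, the fingers measure 114 mm over their backs; the gripper's body (76 mm by 85 mm) begins 54 mm behind the grasp point. The pads swing forward as they close: fully open they stand 13 mm farther back than shut.
Start: joints at [58.768, 21.618, 4.641, 73.018, 0, 83.68], TCP at [0.242, 0.522, 0.239] pointing down, gripper open.
Joint ranges: [-156.06, 156.06], [-48.1, 94.91], [-58.44, 69.94], [-101.28, 121.22], [-78.64, 73.56], [-180, 180]. Speed limits (degrees/s): [147.25, 147.25, 180, 180, 180, 180].

INTERFACE

Orientations are given as [roll, pitch, yaw] about the fixed x, y, z axes, in that order (R = Rz(yaw) Ry(pitch) Rx(roll)).
In Python, from plant import r gives the robot as it stands. The module is installed in compiled form; this text tells all that it offers.
- The arm moves only by the tool play_rows, never from a script. Its argument "commands" is a list of rows, each an object of numbers: "gripper": the closure, from -1 (fully open) to 1 (shut), so that 0 is half open; "dx", "dy", "dz": the shift along the world's x, y, z in units of 0.025 m (1.0 is 0.025 m); "ax", "ay", "az": the turn, a rotation vector about the world's x, y, z in units of 6 degrees (1.0 is 6 degrees). In form: [{"gripper": .., "dx": .., "dy": .., "dz": .., "ax": .., "ay": .., "az": ..}, ...]. A call has 1 to 5 rows; each row shifts and turns the commanded pose from where the row before left it; what a row does not reach is not made up. A row lasts 1/8 s, in which the tool goes at most 62.5 mm and 10.7 degrees, less where a joint would pass 70% of its speed; a pose out of reach is approached as far as the arm can. A call with a number of a shift or a turn outside -1 to 1 is refused whole. A call with a gripper value outside its range is refused whole. The fingers move at their own pace and stop on an object; "newtons" is the grip in N (left out, the last holds). Time passes only in rows, so rows that do not move let the fingers close. It gives the time, the measured TCP pose, the force, the opening and the grip force at its end, in the units of the state.
- r.get_state(): the state, without advancing time (a new reading comes with each control period).
- r.snapshot(name): name is "scene" or "side" or "wrist"; returns (picture, depth): 420x560x3 uint8, red, green, blue; 420x560 float32, m along the optical axis (not along the pixel's ray), 0 where there is no reading.
- r.camera_model(name): a dict with "fovy" (degrees; the focal length in pixels is half the picture's height over the tangent of half this angle, whatever the lens; pixels are square), "cx", "cy" (the principal point, pixels), "R" (3x3) and "t" (3): a world point X has camera coordinates R X + t. Camera axes: x right, y down, z forward; pixel columns grow to the right and rows downward; lengths in m; the calibration is good to about 2 mm. A picture is of the moment at which its call begins: read the wrist's pose just before it. camera_model takes no time and is no camera call; for the wrist camera it gives the pose at the moment of the call.
- r.sign_off(): hands the job in; it is judged then, once.
The state is a dict: "time": time; "joint_pos": joint angles; "joint_vel": joint speeds; "joint_efforts": joint torques, N m; "tool_pos": TCP position; "tcp_rot": TCP orientation; "wrist_force": force on the tool from outside, world axes, zero at the start; "ft_torque": the same for the moment, N m; "opening": finger opening in m; "finger_force": force on a finger pad.
Only numpy, scipy, OpenCV 4.12 (cv2) and the standard library are available. Lean on these libraries where they do the work, as an engineer would, in place of code of your own. Each camera call takes 0.05 s, during which the arm holds its last target. There are 200 camera calls.

## Working session

There is one attempt and no reset: what is moved stays moved. The work goes in short steps, Python scripts to look and compute and a tool call to move; the robot and the scene stay as the last step left them, time stands still between calls to the robot, and variables do not carry over. Pictures are saved under pics/ and viewed, at most 10 in all, crops included, and the job is handed in when it is done.

Besides the shell and the picture viewer there is one more tool, called after "Emit:" by a JSON object that holds its "op" and its "data". play_rows: Moves the arm, as the interface text tells. Shifts and turns lie within -1 to 1; 1 stands for 0.025 m of shift or 6 degrees of turn. Its arguments: {"type":"object","properties":{"commands":{"type":"array","items":{"type":"object","properties":{"gripper":{"type":"number"},"dx":{"type":"number","minimum":-1,"maximum":1},"dy":{"type":"number","minimum":-1,"maximum":1},"dz":{"type":"number","minimum":-1,"maximum":1},"ax":{"type":"number","minimum":-1,"maximum":1},"ay":{"type":"number","minimum":-1,"maximum":1},"az":{"type":"number","minimum":-1,"maximum":1}}}},"newtons":{"type":"number"}},"required":["commands"]}

```bash
mkdir -p pics
python3 - <<'E'
from plant import r
import cv2
for n in("scene","side"):
    p,d=r.snapshot(n); cv2.imwrite(f"pics/{n}0.png",p[:,:,::-1]); import numpy as np; np.save(n+"d",d); np.save(n+"p",p)
s=r.get_state(); print(s["time"],s["tool_pos"],s["tcp_rot"],s["opening"],s["wrist_force"],r.tip_extent)
for n in("scene","side"): print(r.camera_model(n))
E
```

```text
0.1 [0.24193074 0.52101881 0.23846199] [-1.79897471e+02 -1.02766128e-02  1.55086749e+02] 0.08517585504265913 [-0.55452809  0.13768898 -0.09229361] 0.008
{'fovy': 46.30895552007394, 'cx': 290.2301234854085, 'cy': 210.48308579202833, 'R': array([[ 0.47116456,  0.88188841,  0.01663713],
       [ 0.68074014, -0.35157385, -0.64264196],
       [-0.56088932,  0.31411568, -0.76598598]]), 't': array([-0.26400236, -0.32117166,  1.55944608])}
{'fovy': 54.59245539286448, 'cx': 278.37618737536206, 'cy': 209.96096164509584, 'R': array([[ 0.92530621, -0.37921083, -0.00275018],
       [-0.23330269, -0.56353085, -0.7924663 ],
       [ 0.29896199,  0.73391561, -0.6099095 ]]), 't': array([-0.50417633,  0.1726372 ,  1.22008019])}
```

View pics/scene0.png

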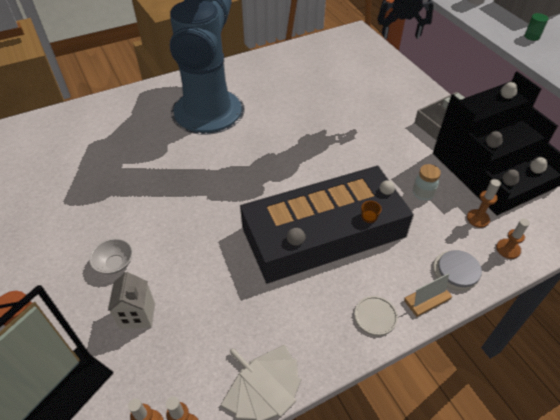

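The scene view shows the plinth at about (325,222). Its five inlays run from (280,214) to (360,189), with the white pebble at (387,187) on the +y end, the cup at (371,212) and the grey stone at (296,236).

```bash
cat > h.py <<'E'
import numpy as np, cv2
from plant import r
def cast(n,u,v,z):
    m=r.camera_model(n); f=210/np.tan(np.radians(m["fovy"]/2))
    R=np.array(m["R"]);t=np.array(m["t"]); c=-R.T@t
    d=R.T@np.array([(u-m["cx"])/f,(v-m["cy"])/f,1]); return c+d*(z-c[2])/d[2]
E
python3 - <<'E'
from h import *
for n in("scene","side"):
    p=np.load(n+"p.npy"); hsv=cv2.cvtColor(p,cv2.COLOR_RGB2HSV)
    m=cv2.inRange(hsv,(8,70,110),(25,190,255)); 
    k,l,s,c=cv2.connectedComponentsWithStats(m)
    for i in range(1,k):
        if 60<s[i,4]<1500:
            w=cast(n,*c[i],.0885)
            if .2<w[0]<.8 and abs(w[1])<.6: print(n,s[i,4],c[i].round(1),w.round(4))
E
```

```text
scene 240 [430.1 170.9] [0.6042 0.3865 0.0885]
scene 326 [360.1 189.3] [0.5751 0.1887 0.0885]
scene 338 [340.6 195.2] [0.5694 0.1349 0.0885]
scene 352 [320.8 201.2] [0.564  0.0811 0.0885]
scene 365 [300.5 207.2] [0.558  0.0276 0.0885]
scene 377 [279.5 213.5] [ 0.5523 -0.0264  0.0885]
side 109 [280.2 145.1] [0.6987 0.3552 0.0885]
side 106 [303.  142.6] [0.7921 0.3393 0.0885]
side 106 [254.6 147.9] [0.596  0.3734 0.0885]
side 867 [275.1 190.2] [0.5613 0.0688 0.0885]
```

View pics/side0.png

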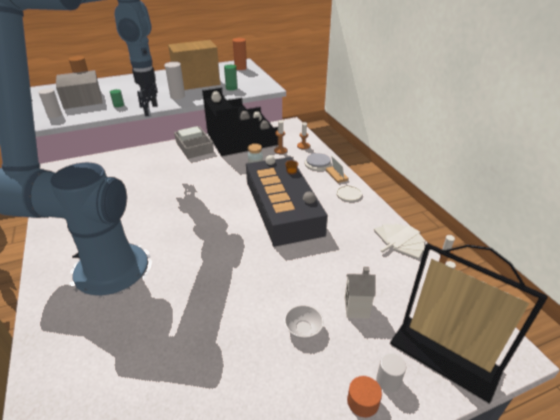

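The side view agrees: inlays at about (270–285, 172–208), drawer side facing the robot. In the scene view the pitch comes out at 54 mm and the plinth yaw at about -6°. I'll move above inlay 1 with the fingers shut.

Emit:
{"op": "play_rows", "data": {"commands": [{"gripper": 1, "dx": 1, "dy": -1, "az": 0.25}, {"gripper": 1, "dx": 1, "dy": -1, "az": 0.25}, {"gripper": 1, "dx": 1, "dy": -1, "az": 0.25}, {"gripper": 1, "dx": 1, "dy": -1, "az": 0.25}, {"gripper": 1, "dx": 1, "dy": -1, "az": 0.25}], "newtons": 40}}

```text
schema error: expected keys gripper, dx, dy, dz, ax, ay, az
```

Emit:
{"op": "play_rows", "data": {"commands": [{"gripper": 1, "dx": 1, "dy": -1, "az": 0.25}, {"gripper": 1, "dx": 1, "dy": -1, "az": 0.25}, {"gripper": 1, "dx": 1, "dy": -1, "az": 0.25}, {"gripper": 1, "dx": 1, "dy": -1, "az": 0.25}, {"gripper": 1, "dx": 1, "dy": -1, "az": 0.25}]}}

```text
schema error: expected keys gripper, dx, dy, dz, ax, ay, az
```

Emit:
{"op": "play_rows", "data": {"commands": [{"gripper": 1, "dx": 1, "dy": -1, "az": 0.25}, {"gripper": 1, "dx": 1, "dy": -1, "az": 0.25}, {"gripper": 1, "dx": 1, "dy": -1, "az": 0.25}, {"gripper": 1}, {"gripper": 1}]}}

```text
schema error: expected keys gripper, dx, dy, dz, ax, ay, az
```

All keys are needed in every row.

Emit:
{"op": "play_rows", "data": {"commands": [{"gripper": 1, "dx": 1, "dy": -1, "dz": 0, "ax": 0, "ay": 0, "az": 0.25}, {"gripper": 1, "dx": 1, "dy": -1, "dz": 0, "ax": 0, "ay": 0, "az": 0.25}, {"gripper": 1, "dx": 1, "dy": -1, "dz": 0, "ax": 0, "ay": 0, "az": 0.25}, {"gripper": 1, "dx": 1, "dy": -1, "dz": 0, "ax": 0, "ay": 0, "az": 0.25}, {"gripper": 1, "dx": 1, "dy": -1, "dz": 0, "ax": 0, "ay": 0, "az": 0.25}], "newtons": 40}}

```text
time: 0.72
tool_pos: [0.3676, 0.3954, 0.2388]
tcp_rot: [-180.0, -0.0, 162.6]
wrist_force: [0.1, 0.1, 0.2]
opening: 0.0003
finger_force: 0.0
```

Emit:
{"op": "play_rows", "data": {"commands": [{"gripper": 1, "dx": 1, "dy": -1, "dz": 0, "ax": 0, "ay": 0, "az": 0.25}, {"gripper": 1, "dx": 1, "dy": -1, "dz": 0, "ax": 0, "ay": 0, "az": 0.25}, {"gripper": 1, "dx": 1, "dy": -1, "dz": 0, "ax": 0, "ay": 0, "az": 0.25}, {"gripper": 1, "dx": 1, "dy": -1, "dz": 0, "ax": 0, "ay": 0, "az": 0.25}, {"gripper": 1, "dx": 1, "dy": -1, "dz": 0, "ax": 0, "ay": 0, "az": 0.25}]}}

```text
time: 1.35
tool_pos: [0.4926, 0.2705, 0.2388]
tcp_rot: [-180.0, -0.1, 170.1]
wrist_force: [-0.4, 0.3, 0.3]
opening: 0.0002
finger_force: 0.0
```

Emit:
{"op": "play_rows", "data": {"commands": [{"gripper": 1, "dx": 1, "dy": -1, "dz": 0, "ax": 0, "ay": 0, "az": 0.25}, {"gripper": 1, "dx": 1, "dy": -1, "dz": 0, "ax": 0, "ay": 0, "az": 0.25}, {"gripper": 1, "dx": 1, "dy": -1, "dz": 0, "ax": 0, "ay": 0, "az": 0.25}, {"gripper": 1, "dx": 0, "dy": 0, "dz": 0, "ax": 0, "ay": 0, "az": 0}, {"gripper": 1, "dx": 0, "dy": 0, "dz": 0, "ax": 0, "ay": 0, "az": 0}]}}

```text
time: 1.98
tool_pos: [0.5666, 0.1967, 0.2388]
tcp_rot: [180.0, -0.1, 174.6]
wrist_force: [-0.6, -0.7, -0.2]
opening: 0.0002
finger_force: 0.0
```

Emit:
{"op": "play_rows", "data": {"commands": [{"gripper": 1, "dx": 0, "dy": -0.3, "dz": -1, "ax": 0, "ay": 0, "az": 0}, {"gripper": 1, "dx": 0, "dy": 0, "dz": -1, "ax": 0, "ay": 0, "az": 0}, {"gripper": 1, "dx": 0, "dy": 0, "dz": -1, "ax": 0, "ay": 0, "az": 0}, {"gripper": 1, "dx": 0, "dy": 0, "dz": -1, "ax": 0, "ay": 0, "az": 0}, {"gripper": 1, "dx": 0, "dy": 0, "dz": -1, "ax": 0, "ay": 0, "az": 0}]}}

```text
time: 2.6
tool_pos: [0.566, 0.1902, 0.1136]
tcp_rot: [180.0, -0.0, 174.7]
wrist_force: [0.2, -0.1, -0.1]
opening: 0.0001
finger_force: 0.0
```

Run:
```python
from h import *
p,d=r.snapshot("scene"); cv2.imwrite("pics/a.png",cv2.resize(p[130:290,220:440,::-1],None,fx=3,fy=3))
print(cast("scene",387,187,.105), cast("scene",371,207,.124), cast("scene",296,236,.106))
```

```text
[0.61073961 0.2420268  0.105     ] [0.65881462 0.15855053 0.124     ] [ 0.64090585 -0.03027501  0.106     ]
```

View pics/a.png

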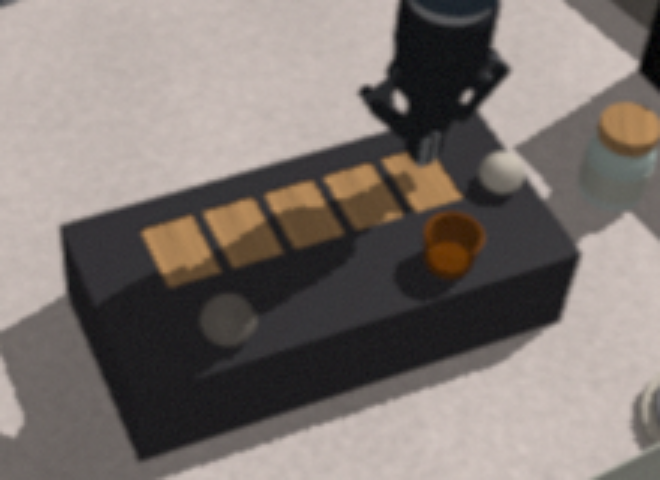

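The shut fingertips are over inlay 1, at about (425,155) in the crop, and clear of the pebble and the cup. Now I'll feel downward.

Emit:
{"op": "play_rows", "data": {"commands": [{"gripper": 1, "dx": 0, "dy": 0, "dz": -0.3, "ax": 0, "ay": 0, "az": 0}, {"gripper": 1, "dx": 0, "dy": 0, "dz": -0.3, "ax": 0, "ay": 0, "az": 0}, {"gripper": 1, "dx": 0, "dy": 0, "dz": 0, "ax": 0, "ay": 0, "az": 0}]}}

```text
time: 3.02
tool_pos: [0.5672, 0.1892, 0.0995]
tcp_rot: [180.0, 0.0, 174.6]
wrist_force: [0.0, -0.6, -1.3]
opening: 0.0001
finger_force: 0.0
```

Emit:
{"op": "play_rows", "data": {"commands": [{"gripper": 1, "dx": 0, "dy": 0, "dz": -0.04, "ax": 0, "ay": 0, "az": 0}, {"gripper": 1, "dx": 0, "dy": 0, "dz": -0.04, "ax": 0, "ay": 0, "az": 0}]}}

```text
time: 3.28
tool_pos: [0.5677, 0.1891, 0.0978]
tcp_rot: [180.0, 0.1, 174.6]
wrist_force: [0.4, -0.1, 0.2]
opening: -0.0002
finger_force: 0.0
```

Emit:
{"op": "play_rows", "data": {"commands": [{"gripper": 1, "dx": 0, "dy": 0, "dz": -0.04, "ax": 0, "ay": 0, "az": 0}, {"gripper": 1, "dx": 0, "dy": 0, "dz": -0.02, "ax": 0, "ay": 0, "az": 0}]}}

```text
time: 3.52
tool_pos: [0.5675, 0.189, 0.0966]
tcp_rot: [180.0, 0.0, 174.6]
wrist_force: [-2.8, -0.2, 7.0]
opening: 0.0
finger_force: 3.5
```

Emit:
{"op": "play_rows", "data": {"commands": [{"gripper": 1, "dx": 0, "dy": 0, "dz": -0.02, "ax": 0, "ay": 0, "az": 0}, {"gripper": 1, "dx": 0, "dy": 0, "dz": -0.02, "ax": 0, "ay": 0, "az": 0}]}}

```text
time: 3.78
tool_pos: [0.5675, 0.189, 0.0965]
tcp_rot: [180.0, 0.1, 174.6]
wrist_force: [-3.8, -1.2, 12.5]
opening: 0.0004
finger_force: 6.4
```

Inlay 1 is solid: 12.5 N with no sink, contact at TCP z 0.0966. On to inlay 2.

Emit:
{"op": "play_rows", "data": {"commands": [{"gripper": 1, "dx": 0, "dy": 0, "dz": 0.5, "ax": 0, "ay": 0, "az": 0}, {"gripper": 1, "dx": -0.12, "dy": -1, "dz": 0, "ax": 0, "ay": 0, "az": 0}, {"gripper": 1, "dx": -0.11, "dy": -1, "dz": 0, "ax": 0, "ay": 0, "az": 0}, {"gripper": 1, "dx": 0, "dy": -0.15, "dz": -0.2, "ax": 0, "ay": 0, "az": 0}, {"gripper": 1, "dx": 0, "dy": 0, "dz": -0.15, "ax": 0, "ay": 0, "az": 0}]}}

```text
time: 4.4
tool_pos: [0.5616, 0.1354, 0.0984]
tcp_rot: [180.0, 0.0, 174.6]
wrist_force: [-0.4, -0.1, -0.2]
opening: 0.0004
finger_force: 0.0
```

Emit:
{"op": "play_rows", "data": {"commands": [{"gripper": 1, "dx": 0, "dy": 0, "dz": -0.04, "ax": 0, "ay": 0, "az": 0}, {"gripper": 1, "dx": 0, "dy": 0, "dz": -0.04, "ax": 0, "ay": 0, "az": 0}, {"gripper": 1, "dx": 0, "dy": 0, "dz": -0.02, "ax": 0, "ay": 0, "az": 0}, {"gripper": 1, "dx": 0, "dy": 0, "dz": 0, "ax": 0, "ay": 0, "az": 0}]}}

```text
time: 4.9
tool_pos: [0.5614, 0.136, 0.0966]
tcp_rot: [179.9, 0.0, 174.6]
wrist_force: [-2.6, 0.1, 4.9]
opening: -0.0004
finger_force: 2.4
```

Emit:
{"op": "play_rows", "data": {"commands": [{"gripper": 1, "dx": 0, "dy": 0, "dz": -0.04, "ax": 0, "ay": 0, "az": 0}, {"gripper": 1, "dx": 0, "dy": 0, "dz": 0, "ax": 0, "ay": 0, "az": 0}]}}

```text
time: 5.15
tool_pos: [0.5614, 0.1359, 0.0965]
tcp_rot: [179.9, 0.0, 174.6]
wrist_force: [-4.0, 0.6, 10.9]
opening: -0.0002
finger_force: 5.6
```

Emit:
{"op": "play_rows", "data": {"commands": [{"gripper": 1, "dx": 0, "dy": 0, "dz": 0.5, "ax": 0, "ay": 0, "az": 0}, {"gripper": 1, "dx": -0.12, "dy": -1, "dz": 0, "ax": 0, "ay": 0, "az": 0}, {"gripper": 1, "dx": -0.11, "dy": -1, "dz": 0, "ax": 0, "ay": 0, "az": 0}, {"gripper": 1, "dx": 0, "dy": -0.15, "dz": -0.2, "ax": 0, "ay": 0, "az": 0}, {"gripper": 1, "dx": 0, "dy": 0, "dz": -0.15, "ax": 0, "ay": 0, "az": 0}]}}

```text
time: 5.78
tool_pos: [0.5559, 0.0816, 0.0986]
tcp_rot: [180.0, 0.0, 174.6]
wrist_force: [-0.1, 0.2, 0.4]
opening: -0.0004
finger_force: 0.0
```

Emit:
{"op": "play_rows", "data": {"commands": [{"gripper": 1, "dx": 0, "dy": 0, "dz": -0.04, "ax": 0, "ay": 0, "az": 0}, {"gripper": 1, "dx": 0, "dy": 0, "dz": -0.04, "ax": 0, "ay": 0, "az": 0}, {"gripper": 1, "dx": 0, "dy": 0, "dz": -0.04, "ax": 0, "ay": 0, "az": 0}, {"gripper": 1, "dx": 0, "dy": 0, "dz": -0.02, "ax": 0, "ay": 0, "az": 0}, {"gripper": 1, "dx": 0, "dy": 0, "dz": 0, "ax": 0, "ay": 0, "az": 0}]}}

```text
time: 6.4
tool_pos: [0.5558, 0.0821, 0.0966]
tcp_rot: [180.0, 0.0, 174.6]
wrist_force: [-2.6, 1.1, 8.9]
opening: -0.0
finger_force: 4.0
```

Inlays 2 and 3 are both solid. Next, inlay 4.

Emit:
{"op": "play_rows", "data": {"commands": [{"gripper": 1, "dx": 0, "dy": 0, "dz": 0.5, "ax": 0, "ay": 0, "az": 0}, {"gripper": 1, "dx": -0.12, "dy": -1, "dz": 0, "ax": 0, "ay": 0, "az": 0}, {"gripper": 1, "dx": -0.11, "dy": -1, "dz": 0, "ax": 0, "ay": 0, "az": 0}, {"gripper": 1, "dx": 0, "dy": -0.15, "dz": -0.2, "ax": 0, "ay": 0, "az": 0}, {"gripper": 1, "dx": 0, "dy": 0, "dz": -0.16, "ax": 0, "ay": 0, "az": 0}]}}

```text
time: 7.02
tool_pos: [0.5501, 0.028, 0.0988]
tcp_rot: [180.0, 0.0, 174.6]
wrist_force: [-0.2, 0.3, 0.4]
opening: 0.0
finger_force: 0.0
```

Emit:
{"op": "play_rows", "data": {"commands": [{"gripper": 1, "dx": 0, "dy": 0, "dz": -0.04, "ax": 0, "ay": 0, "az": 0}, {"gripper": 1, "dx": 0, "dy": 0, "dz": -0.04, "ax": 0, "ay": 0, "az": 0}, {"gripper": 1, "dx": 0, "dy": 0, "dz": -0.04, "ax": 0, "ay": 0, "az": 0}, {"gripper": 1, "dx": 0, "dy": 0, "dz": -0.02, "ax": 0, "ay": 0, "az": 0}, {"gripper": 1, "dx": 0, "dy": 0, "dz": 0, "ax": 0, "ay": 0, "az": 0}]}}

```text
time: 7.65
tool_pos: [0.55, 0.0284, 0.0966]
tcp_rot: [180.0, 0.0, 174.6]
wrist_force: [-3.5, 0.2, 8.5]
opening: 0.0
finger_force: 4.2
```

Inlay 4 is solid too, so inlay 5 should be the catch.

Emit:
{"op": "play_rows", "data": {"commands": [{"gripper": 1, "dx": 0, "dy": 0, "dz": 0.5, "ax": 0, "ay": 0, "az": 0}, {"gripper": 1, "dx": -0.12, "dy": -1, "dz": 0, "ax": 0, "ay": 0, "az": 0}, {"gripper": 1, "dx": -0.11, "dy": -1, "dz": 0, "ax": 0, "ay": 0, "az": 0}, {"gripper": 1, "dx": 0, "dy": -0.15, "dz": -0.2, "ax": 0, "ay": 0, "az": 0}, {"gripper": 1, "dx": 0, "dy": 0, "dz": -0.16, "ax": 0, "ay": 0, "az": 0}]}}

```text
time: 8.28
tool_pos: [0.5444, -0.0258, 0.0987]
tcp_rot: [180.0, 0.0, 174.6]
wrist_force: [-0.5, 0.5, 0.3]
opening: 0.0002
finger_force: 0.0
```

Emit:
{"op": "play_rows", "data": {"commands": [{"gripper": 1, "dx": 0, "dy": 0, "dz": -0.04, "ax": 0, "ay": 0, "az": 0}, {"gripper": 1, "dx": 0, "dy": 0, "dz": -0.04, "ax": 0, "ay": 0, "az": 0}, {"gripper": 1, "dx": 0, "dy": 0, "dz": -0.04, "ax": 0, "ay": 0, "az": 0}, {"gripper": 1, "dx": 0, "dy": 0, "dz": -0.02, "ax": 0, "ay": 0, "az": 0}, {"gripper": 1, "dx": 0, "dy": 0, "dz": 0, "ax": 0, "ay": 0, "az": 0}]}}

```text
time: 8.9
tool_pos: [0.5443, -0.0255, 0.0956]
tcp_rot: [179.9, 0.0, 174.6]
wrist_force: [-1.6, 3.5, 4.3]
opening: -0.0005
finger_force: 2.1
```

It gives: 1 mm of sink at 4 N. I'll press on.

Emit:
{"op": "play_rows", "data": {"commands": [{"gripper": 1, "dx": 0, "dy": 0, "dz": -0.04, "ax": 0, "ay": 0, "az": 0}, {"gripper": 1, "dx": 0, "dy": 0, "dz": -0.04, "ax": 0, "ay": 0, "az": 0}, {"gripper": 1, "dx": 0, "dy": 0, "dz": -0.04, "ax": 0, "ay": 0, "az": 0}, {"gripper": 1, "dx": 0, "dy": 0, "dz": 0, "ax": 0, "ay": 0, "az": 0}]}}

```text
time: 9.4
tool_pos: [0.5444, -0.0259, 0.0923]
tcp_rot: [180.0, 0.0, 174.6]
wrist_force: [-0.4, 3.1, 3.7]
opening: -0.0002
finger_force: 1.9
```

Emit:
{"op": "play_rows", "data": {"commands": [{"gripper": 1, "dx": 0, "dy": 0, "dz": -0.04, "ax": 0, "ay": 0, "az": 0}, {"gripper": 1, "dx": 0, "dy": 0, "dz": -0.03, "ax": 0, "ay": 0, "az": 0}, {"gripper": 1, "dx": 0, "dy": 0, "dz": 0, "ax": 0, "ay": 0, "az": 0}, {"gripper": 1, "dx": 0, "dy": 0, "dz": 0, "ax": 0, "ay": 0, "az": 0}, {"gripper": 1, "dx": 0, "dy": 0, "dz": 0, "ax": 0, "ay": 0, "az": 0}]}}

```text
time: 10.02
tool_pos: [0.5444, -0.0259, 0.0907]
tcp_rot: [180.0, 0.0, 174.6]
wrist_force: [0.2, 4.0, 4.1]
opening: -0.0004
finger_force: 2.3
```

Run:
```python
from h import *
p,d=r.snapshot("side"); cv2.imwrite("pics/b.png",cv2.resize(p[130:270,200:400,::-1],None,fx=3,fy=3))
```

```text
(no output)
```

View pics/b.png

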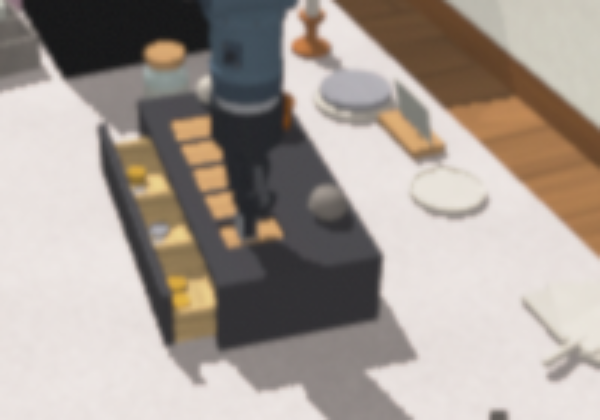

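The drawer is out: its front is at about (135,235) in the crop with the coins showing, and the stones are still in place. I'll draw straight up.

Emit:
{"op": "play_rows", "data": {"commands": [{"gripper": 1, "dx": 0, "dy": 0, "dz": 0.3, "ax": 0, "ay": 0, "az": 0}, {"gripper": 1, "dx": 0, "dy": 0, "dz": 1, "ax": 0, "ay": 0, "az": 0}, {"gripper": 1, "dx": 0, "dy": 0, "dz": 1, "ax": 0, "ay": 0, "az": 0}, {"gripper": 1, "dx": 0, "dy": 0, "dz": 1, "ax": 0, "ay": 0, "az": 0}, {"gripper": 1, "dx": 0, "dy": 0, "dz": 1, "ax": 0, "ay": 0, "az": 0}]}}

```text
time: 10.7
tool_pos: [0.5435, -0.0269, 0.1986]
tcp_rot: [-179.9, -0.1, 174.6]
wrist_force: [-0.2, 0.3, -0.2]
opening: 0.0
finger_force: 0.0
```

Emit:
{"op": "play_rows", "data": {"commands": [{"gripper": 1, "dx": -0.5, "dy": 0, "dz": 0.6, "ax": 0, "ay": 0, "az": 0}, {"gripper": 1, "dx": -0.5, "dy": 0, "dz": 0.6, "ax": 0, "ay": 0, "az": 0}, {"gripper": 1, "dx": 0, "dy": 0, "dz": 0, "ax": 0, "ay": 0, "az": 0}, {"gripper": 1, "dx": 0, "dy": 0, "dz": 0, "ax": 0, "ay": 0, "az": 0}]}}

```text
time: 11.2
tool_pos: [0.5188, -0.026, 0.2275]
tcp_rot: [-180.0, -0.0, 174.6]
wrist_force: [-0.5, 0.5, 0.3]
opening: 0.0001
finger_force: 0.0
```

Run:
```python
from h import *
p,d=r.snapshot("scene"); cv2.imwrite("pics/c.png",cv2.resize(p[120:300,200:450,::-1],None,fx=3,fy=3))
```

```text
(no output)
```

View pics/c.png

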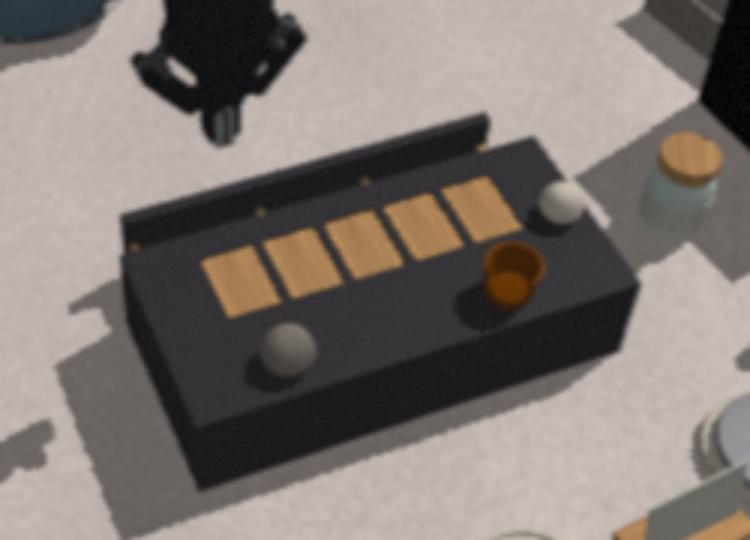

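The drawer stays out, with its front at about (305,175) in the crop. The gripper is clear and the stones and cup haven't moved.

```bash
python3 -c "
from plant import r
print(r.sign_off())"
```

```text
the job is handed in; nothing more can be done
None
```

Inlay 5 (the right-hand end) was the catch. I pressed it in, the drawer sprang open and stayed out, the arm drew back clear with the stones and cup undisturbed, and the job is handed in at about 11 s.

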